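# Pack the bead boxes into the barred carrying tray

### The arm

A 6-joint arm with a two-finger parallel gripper is mounted at the origin on the work surface. World frame = base frame: x ahead of the robot, y to its left, z up, the work surface at z = 0. Lengths are in m, angles in rad, forces in N, time in s.
With the tool pointing down it reaches from about 0.225 to 0.875 m from the base axis. Payload 3.4 kg.
Tool frame: the origin (TCP) lies midway between the tips of the shut fingers; the grasp point (between the pads) lies 19 mm behind it (manip.pinch_z is the distance from the TCP to the grasp point, in m); z points along the fingers, y is the line along which they close (so a half turn about z gives the same grasp; the last joint's range is limited). The gripper opens to 85 mm and grips with 20 to 120 N. Pads are 22 mm wide; open, the fingers measure 114 mm over their backs; the gripper's body (76 mm by 85 mm) begins 54 mm behind the grasp point. The pads swing forward as they close: fully open they stand 13 mm farther back than shut.
Start: joints at [-1.38, 0.276, 1.505, -0, 1.361, -0.121], TCP at [0.176, -0.547, 0.231] pointing down, gripper open.
Joint ranges: [-2.89, 2.89], [-0.75, 2.08], [0.22, 2.7], [-1.18, 4.32], [0.11, 2.71], [-2.7, 2.7]. Speed limits (rad/s): [2.57, 2.57, 3.14, 3.14, 3.14, 3.14].

### API

Orientations are given as a unit quaternion [w, x, y, z].
In Python, from rig import manip gives the robot as it stands.
- The arm moves only by the tool carry_out, never from a script. Its arguments are lists of equal length, an entry for each row: "delta_pos": the shift along the tool's x, y, z scaled (see below), a list of three; "turn": the turn, a rotation vector about the tool's x, y, z scaled (see below), a list of three; "claw": the closure, from -1 (fully open) to 1 (shut). A call has 1 to 12 rows; each row is the pose to reach, as a shift and turn from the pose commanded when the call began, along the tool's axes at that moment; what a row does not reach only later rows make up. The controller multiplies each number of a shift by 400 mm and each number of a turn by 30 degrees. A row lasts 1/10 s, in which the tool goes at most 50 mm and 8.59 degrees, less where a joint would pass 70% of its speed; a pose out of reach is approached as far as the arm can. A call with a number of a shift or a turn outside -1 to 1 is refused whole. A call with a gripper value outside its range is refused whole. The fingers move at their own pace and stop on an object; "force" is the grip in N (left out, the last holds). Time passes only in rows, so rows that repeat a pose let the fingers close. It gives the time, the measured TCP pose, the force, the opening and the grip force at its end, in the units of the state.
- manip.get_state(): the state, without advancing time (a new reading comes with each control period).
- manip.get_image(name): name is "scene" or "top" or "wrist"; returns a dict with "image" (400x640x3 uint8, red, green, blue), "z_map" (400x640 float32, m along the optical axis (not along the pixel's ray), 0 where there is no reading), "fx", "fy", "cx", "cy" (pixels), "world_to_cam" (4x4, takes a point from world to camera coordinates). Camera axes: x right, y down, z forward; pixel columns grow to the right and rows downward; lengths in m; the calibration is good to about 2 mm. A picture is of the moment at which its call begins.
- manip.sign_off(): hands the job in; it is judged then, once.
Trained networks look in the newest picture that a camera, given by its name, has taken for a name from the list of things; names that differ only in an ending like _2 or _b are one class to them, and where a whole thing is asked for, a point or a joint stands for the part that bears it (a point fixed in the world has none). Each returns a list of dicts, best first, with "score" (0 to 1); they miss things now and then, are a little off and sometimes report something else, mostly with a low value. They report only what shows in the picture. A call takes as long as a camera call. They do not tell look-alikes from the thing itself.
- manip.spot_in(camera, query): "point" ([x, y, z] in m, in world coordinates, good to about 4 mm: the middle of the surface that is visible of it).
- manip.place_of(camera, query): "point" ([x, y, z] in m, in world coordinates, good to about 4 mm: a listed point, or the origin of a listed thing).
The state is a dict: "clock": time; "qpos": joint angles; "qd": joint speeds; "effort": joint torques, N m; "position": TCP position; "ee_rot": TCP orientation; "contact_force": force on the tool from outside, world axes, zero at the start; "moment": the same for the moment, N m; "width": finger opening in m; "gripper_force": force on a finger pad.
Only numpy, scipy, OpenCV 4.12 (cv2) and the standard library are available. Lean on these libraries where they do the work, as an engineer would, in place of code of your own. Each camera call takes 0.05 s, during which the arm holds its last target. There are 200 camera calls.

### The job

Pack up the stall's bead boxes: slide the tray's catch all the way back, swing the retaining bar open to its stop, and lay every bead box that is out on the table flat in a bay of the tray, one to a bay (any bay). Then push the bar shut against its stop over the boxes and slide the catch fully home so the bar is locked. Leave the mug, the tin and the screwdriver where they are.

Things in the scene. Friction and masses are not known exactly. Their poses are not given: they have to be found in the camera images.
- tray: carrying tray fixed to the table, place and yaw vary: black base 90 (x) x 370 (y) x 5 mm, tray y -220 to +150 mm, with a row of four bays along y. Origin: underside, middle of the row; z up; -x side roughly toward the robot, pin at the +y end, catch at the -y end. Bay walls are 4 mm thick, tops 13 mm above the table. Seated in a bay, a box's centre is 23 mm and its top 41 mm above the table
- bay1 (a point): centre of the floor of the bay nearest the pin, tray (0, +75, 5) mm; axes as the tray's. Each bay is 62 mm (tray x) by 46 mm (tray y) inside, so a box fits only with its 52 mm length along tray x
- bay2 (a point): centre of the floor of the second bay, tray (0, +25, 5) mm; same size
- bay3 (a point): centre of the floor of the third bay, tray (0, -25, 5) mm; same size
- bay4 (a point): centre of the floor of the bay nearest the catch, tray (0, -75, 5) mm; same size
- pin (a point): top of the bar at its upright pivot pin, tray (0, +125) mm, 63 mm above the table (the pin's head rises to 72 mm). A thin open-stop post 62 mm high stands beside it at tray (-36, +133) mm
- shut_stop (a point): top of the shut stop, a dark steel post 12 mm square, 66 mm above the table, at tray (+11.5, -116.5) mm, just on the +x side of the shut bar's free end
- bar (a joint): angle of the retaining bar about its pin, rad: 0 = shut, lying over the bays from the pin toward tray -y, against the shut stop; grows as the free end swings toward tray -x (to the robot, clockwise from above) to 1.6 = open at its stop, pointing to tray -x. Stays where left; about 1 to 1.5 N moves the free end. With the catch home a shut bar cannot open, nor an open one shut
- bar_tip (a point): end of the bar's free end, on its top face, 250 mm from the pin. The bar is an aluminium flat 10 mm wide and 16 mm tall, 47 to 63 mm above the table, so it passes 6 mm over seated boxes; it can be pushed on its side anywhere near the free end
- catch (a joint): position of the sliding catch, m: 0 = all the way back (bar free), 0.040 = fully home (bar locked). Slides along tray y; home is toward tray +y, toward the bar. About 2 N of friction; stays where left. Its 8 mm steel tongue runs along the -x side of the bar's end with 8 mm of play, so the bar must be within about 0.03 rad of shut for it to go home
- catch_grip (a point): top of the catch's black grip, 22 mm (tray x) x 24 mm (tray y), 64 to 96 mm above the table, free all round, can be pinched across tray x; at tray (0, -190 mm + catch position). It rides on a black housing 62 x 85 mm, 46 mm high, at tray y -215 to -130 mm
- box1: one of two to four identical pale-wood bead boxes (an absent one reads None): a square-section block 52 x 36 x 36 mm, about 50 g, with a thin dark seam, dark wooden end caps and a small brass stud on each square end. Origin at its centre; x along its 52 mm length. Any of its four long faces may be up. Starts lying on the table, to the right of or in front of the tray
- box2: one of two to four identical pale-wood bead boxes (an absent one reads None): a square-section block 52 x 36 x 36 mm, about 50 g, with a thin dark seam, dark wooden end caps and a small brass stud on each square end. Origin at its centre; x along its 52 mm length. Any of its four long faces may be up. Starts lying on the table, to the right of or in front of the tray
- box3: one of two to four identical pale-wood bead boxes (an absent one reads None): a square-section block 52 x 36 x 36 mm, about 50 g, with a thin dark seam, dark wooden end caps and a small brass stud on each square end. Origin at its centre; x along its 52 mm length. Any of its four long faces may be up. Starts lying on the table, to the right of or in front of the tray
- box4: one of two to four identical pale-wood bead boxes (an absent one reads None): a square-section block 52 x 36 x 36 mm, about 50 g, with a thin dark seam, dark wooden end caps and a small brass stud on each square end. Origin at its centre; x along its 52 mm length. Any of its four long faces may be up. Starts lying on the table, to the right of or in front of the tray
- mug: white mug, 80 mm across and 85 mm high, to the left of the tray; leave alone. Origin at the centre of its underside
- tin: small round metal jar, 64 mm across and 45 mm high, to the left of the tray; leave alone. Origin at the centre of its underside
- driver: screwdriver 160 mm long lying to the right of the tray; leave alone
Mind the look-alikes: they are no part of the job. Leave any pink or purple look-alike of the box2 alone.

How it is judged:
On the way, in this order (a step that is already met when the one before it is completed fails the run):
1. the catch is slid all the way back (value of joint catch below 0.005 m), for 0.2 s.
2. the bar is swung open to its stop (value of joint bar above 1.5 rad), for 0.2 s.
3. every bead box present lies flat in a bay (x of box1 in the frame of tray between -0.012 and 0.012 m and y of box1 in the frame of tray between -0.09 and 0.09 m and z of box1 in the frame of tray between 0.018 and 0.027 m and x of box2 in the frame of tray between -0.012 and 0.012 m and y of box2 in the frame of tray between -0.09 and 0.09 m and z of box2 in the frame of tray between 0.018 and 0.027 m and x of box3 in the frame of tray between -0.012 and 0.012 m and y of box3 in the frame of tray between -0.09 and 0.09 m and z of box3 in the frame of tray between 0.018 and 0.027 m and x of box4 in the frame of tray between -0.012 and 0.012 m and y of box4 in the frame of tray between -0.09 and 0.09 m and z of box4 in the frame of tray between 0.018 and 0.027 m), for 0.2 s.
4. the bar is pushed shut against its stop over the boxes (value of joint bar below 0.03 rad), for 0.2 s.
5. the catch is slid fully home (value of joint catch above 0.036 m), for 0.2 s.
At the end, for the whole second after the job is handed in: every bead box present lies flat in a bay (centre 18 to 27 mm above the table, within 12 mm of the row's centre line, at rest), the bar is shut (within 0.03 rad of its stop) and the catch is home (within 4 mm of the end of its travel) (all of step 3 and value of joint bar below 0.03 rad and value of joint catch above 0.036 m and linear speed of each of box1, box2, box3, box4 below 0.02 m/s); the robot touches nothing.
It fails at once if the mug is moved more than 3 cm (distance of mug from where it was at the start of the episode above 0.03 m).
It fails at once if the tin is moved more than 3 cm (distance of tin from where it was at the start of the episode above 0.03 m).
It fails at once if the screwdriver is moved more than 3 cm (distance of driver from where it was at the start of the episode above 0.03 m).
Of box1, box2, box3, box4 only 2 to 4 are there at a start; the rules pass over those that are not, and their reading is None.
At some moment in a run one of box1, box2, box3, box4 may be knocked a few centimetres aside while the robot is not near it.
Once in a run the grip may slacken for a moment while it holds something.
It also fails if it takes over 210 s, if anything falls off the work surface, if the arm or the gripper's body presses on something with over 40 N, if the wrist force passes 120 N, or if a joint passes its speed limit or range.

## Working session

There is one attempt and no reset: what is moved stays moved. The work goes in short steps, Python scripts to look and compute and a tool call to move; the robot and the scene stay as the last step left them, time stands still between calls to the robot, and variables do not carry over. Pictures are saved under pics/ and viewed, at most 14 in all, crops included, and the job is handed in when it is done.

Besides the shell and the picture viewer there is one more tool, called after "Call:" as name(argument=value, ...) on one line, values as JSON. carry_out: Moves the arm, as the interface text tells. Shifts and turns lie within -1 to 1; 1 stands for 400 mm of shift or 30 degrees of turn. Its arguments: {"type":"object","properties":{"delta_pos":{"type":"array","items":{"type":"array","items":{"type":"number","minimum":-1,"maximum":1}}},"turn":{"type":"array","items":{"type":"array","items":{"type":"number","minimum":-1,"maximum":1}}},"claw":{"type":"array","items":{"type":"number"}},"force":{"type":"number"}},"required":["delta_pos","turn","claw"]}

```bash
mkdir -p pics; cat > h.py <<'E'
import numpy as np, cv2
from rig import manip
def snap(cam, fn=None):
    d=manip.get_image(cam)
    if fn: cv2.imwrite('pics/'+fn, cv2.cvtColor(d['image'],cv2.COLOR_RGB2BGR))
    return d
def world(d):
    z=d['z_map']; v,u=np.indices(z.shape)
    P=np.stack([(u-d['cx'])/d['fx']*z,(v-d['cy'])/d['fy']*z,z,np.ones_like(z)],-1)
    return (P@np.linalg.inv(d['world_to_cam']).T)[...,:3]
def pix(d,p):
    c=d['world_to_cam']@np.append(p,1); return np.round([d['fx']*c[0]/c[2]+d['cx'],d['fy']*c[1]/c[2]+d['cy']],0)
E
python3 - <<'E'
from h import *
np.set_printoptions(precision=4,suppress=True)
print(manip.get_state())
for c in ['top','scene']:
    d=snap(c,c+'0.png')
    for q in ['box1','pin','shut_stop','bar_tip','catch_grip','bay1','bay4','mug','tin','driver']:
        r=manip.place_of(c,q)
        print(c,q,[(np.round(x['point'],4).tolist(),round(x['score'],2),pix(d,x['point']).tolist()) for x in r])
E
```

```text
{'clock': 0.0, 'qpos': array([-1.38  ,  0.2766,  1.5061,  0.    ,  1.3607, -0.121 ]), 'qd': array([-0.0013, -0.0004, -0.0002, -0.0013, -0.0006,  0.0001]), 'effort': array([ -0.0015, -41.6776, -24.5805,  -0.0004,   0.011 ,  -0.    ]), 'position': array([ 0.1763, -0.5468,  0.2304]), 'ee_rot': array([-0.0009,  0.9879,  0.1552, -0.    ]), 'contact_force': array([ 0.2641, -0.1293, -0.3909]), 'moment': array([ 0.0187, -0.0313, -0.0165]), 'gripper_force': 0.0, 'width': 0.08532148864314176}
top box1 [([0.5644, -0.3899, 0.0135], 0.83, [459.0, 211.0]), ([0.6937, -0.4019, 0.0172], 0.73, [462.0, 169.0]), ([0.4726, -0.0952, 0.0206], 0.67, [360.0, 239.0]), ([0.565, -0.2978, 0.02], 0.62, [429.0, 210.0]), ([0.4675, -0.2562, 0.0188], 0.57, [415.0, 242.0]), ([0.4519, -0.3492, 0.0138], 0.5, [446.0, 249.0])]
top pin [([0.6652, 0.1991, 0.0622], 0.98, [261.0, 168.0])]
top shut_stop [([0.6857, -0.0439, 0.0692], 0.61, [345.0, 163.0]), ([0.5636, -0.3887, 0.015], 0.37, [459.0, 211.0])]
top bar_tip [([0.6667, -0.0526, 0.0622], 0.86, [348.0, 170.0]), ([0.667, -0.0036, 0.0055], 0.5, [330.0, 174.0])]
top catch_gr
[... 1540 characters left out ...]
 bay1 [([0.6627, 0.143, 0.0058], 0.9, [370.0, 242.0]), ([0.6701, 0.0441, 0.0041], 0.83, [333.0, 249.0]), ([0.6687, 0.0958, 0.0075], 0.78, [352.0, 245.0]), ([0.6684, -0.005, 0.0036], 0.77, [314.0, 250.0]), ([0.6392, 0.4313, 0.0002], 0.41, [474.0, 223.0])]
scene bay4 [([0.6627, 0.143, 0.0058], 0.9, [370.0, 242.0]), ([0.6701, 0.0441, 0.0041], 0.83, [333.0, 249.0]), ([0.6687, 0.0958, 0.0075], 0.78, [352.0, 245.0]), ([0.6684, -0.005, 0.0036], 0.77, [314.0, 250.0]), ([0.6392, 0.4313, 0.0002], 0.41, [474.0, 223.0])]
scene mug [([0.6383, 0.434, -0.0004], 0.82, [475.0, 223.0])]
scene tin [([0.4922, 0.3935, 0.0006], 0.82, [445.0, 184.0])]
scene driver [([0.6392, 0.4334, 0.0025], 0.58, [475.0, 223.0])]
```

```bash
python3 - <<'E'
import cv2
a=cv2.imread('pics/top0.png')
cv2.imwrite('pics/top0c.png',cv2.resize(a[130:290,240:500],None,fx=3,fy=3,interpolation=cv2.INTER_CUBIC))
E
```

```text
(no output)
```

View pics/top0c.png

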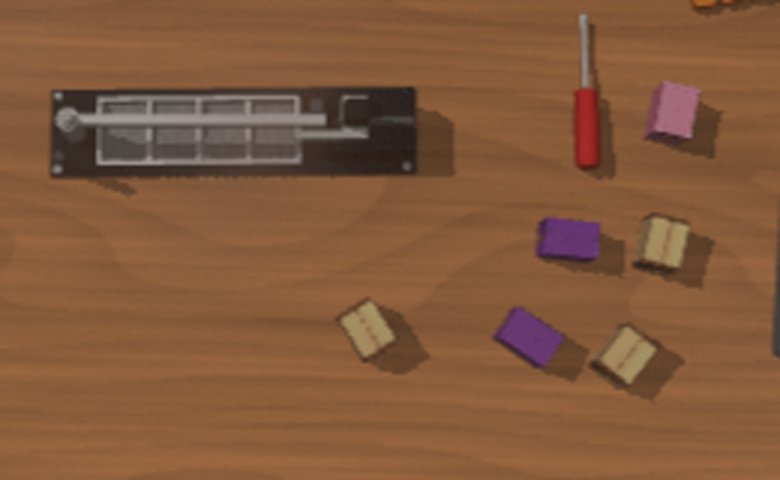

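View pics/scene0.png

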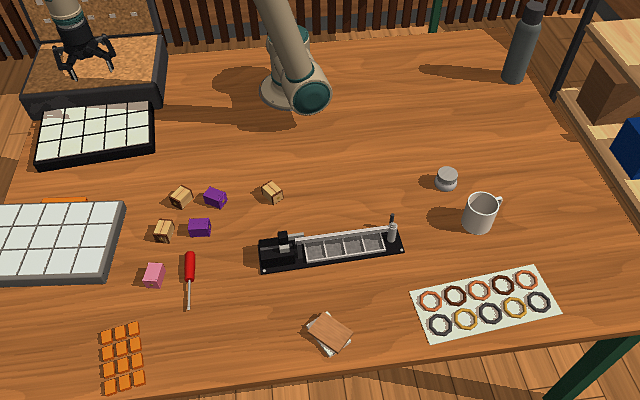

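Pale-wood boxes with dark caps show at top px (360,239), (459,211) and (446,249), with seams and studs. The purple pair at (429,210) and (415,242) and the pink block at (462,169) are look-alikes, so they stay put. The catch is home and the bar is shut.

```bash
cat >> h.py <<'E'
np.set_printoptions(precision=4,suppress=True)
def cur():
    s=manip.get_state(); w,x,y,z=s['ee_rot']; return s, np.array(s['position']), 2*np.arctan2(y,x)
def plan(*wps, start=None):
    """wps: (x,y,z,theta_deg) world targets, all relative to the present pose"""
    s,p,th=cur()
    from scipy.spatial.transform import Rotation as R
    q=s['ee_rot']; R0=R.from_quat(np.r_[q[1:],q[0]])
    for w in wps:
        d=R0.inv().apply(np.array(w[:3])-p)/.4
        t=np.radians(w[3]); Rt=R.from_matrix([[np.cos(t),np.sin(t),0],[np.sin(t),-np.cos(t),0],[0,0,-1]])
        rv=np.degrees((R0.inv()*Rt).as_rotvec())/30
        print('pos',np.round(d,4).tolist(),'turn',np.round(rv,3).tolist())
T=None
def tray(p):  # fitted below
    t=np.load('tray.npy'); c,s_=np.cos(t[2]),np.sin(t[2])
    return np.array([t[0]+c*p[0]-s_*p[1], t[1]+s_*p[0]+c*p[1], *p[2:]])
E
python3 - <<'E'
from h import *
from scipy.optimize import least_squares
loc=[];obs=[]
cands={'top':[(0.5644,-0.3899),(0.4726,-0.0952),(0.4519,-0.3492)]}
for c in ['top','scene']:
    d=snap(c); W=world(d)
    names={'pin':(0,.125),'shut_stop':(.0115,-.1165),'bar_tip':(0,-.125),'catch_grip':(0,-.150)}
    for q,l in names.items():
        r=manip.place_of(c,q)
        if r: loc.append(l);obs.append(r[0]['point'][:2])
    for r in manip.place_of(c,'bay1'):
        y=r['point'][1]
        if r['score']>.45:
            k=np.argmin([abs(y-.0747-b) for b in (.075,.025,-.025,-.075)]); loc.append((0,(.075,.025,-.025,-.075)[k]));obs.append(r['point'][:2])
    img=d['image'].astype(int)
    for b in cands['top']:
        m=(W[...,2]>.029)&(W[...,2]<.045)&(np.hypot(W[...,0]-b[0],W[...,1]-b[1])<.045)
        P=W[m][:,:2]; r=cv2.minAreaRect((P*1000).astype(np.float32))
        print(c,b,m.sum(),np.round(r[0],1),np.round(r[1],1),round(r[2],1),'mean',P.mean(0),'ztop',np.median(W[m][:,2]))
loc=np.array(loc);obs=np.array(obs)
f=lambda t:(np.c_[t[0]+np.cos(t[2])*loc[:,0]-np.sin(t[2])*loc[:,1],t[1]+np.sin(t[2])*loc[:,0]+np.cos(t[2])*loc[:,1]]-obs).ravel()
s=least_squares(f,[.667,.0747,0],loss='soft_l1',f_scale=.003); print(s.x,np.degrees(s.x[2]),(f(s.x).reshape(-1,2)*1000).round(1).tolist())
np.save('tray.npy',s.x)
g=tray((0,-.150)); print(g)
th=90+np.degrees(s.x[2])
plan((g[0],g[1],.2,th),(g[0],g[1],.2,50),(g[0],g[1],.2,48))
E
```

```text
top (0.5644, -0.3899) 232 [ 563.4 -389.4] [38.5 52.4] 77.9 mean [ 0.5635 -0.3879] ztop 0.0361175971823503
top (0.4726, -0.0952) 229 [470.6 -99.1] [51.8 36.9] 33.7 mean [ 0.4702 -0.0987] ztop 0.03573992495695366
top (0.4519, -0.3492) 237 [ 453.1 -349.1] [37.  52.6] 52.1 mean [ 0.4529 -0.3487] ztop 0.03611274577903756
scene (0.5644, -0.3899) 259 [ 564.4 -387.5] [37.3 56.9] 77.1 mean [ 0.5651 -0.3871] ztop 0.036555166110898485
scene (0.4726, -0.0952) 220 [470.6 -98.6] [56.5 37.8] 34.0 mean [ 0.473  -0.0984] ztop 0.036524163597969395
scene (0.4519, -0.3492) 232 [ 453.1 -348.5] [40.5 55. ] 52.7 mean [ 0.4558 -0.3479] ztop 0.036640837609797194
[0.6664 0.072  0.037 ] 2.1184373245725943 [[0.1, 1.6], [1.8, -2.0], [5.9, 0.6], [-0.9, 2.5], [1.2, -0.0], [0.2, -3.5], [-2.7, -1.0], [-1.0, -3.2], [0.7, 0.5], [-2.6, 1.3], [2.7, -5.2], [-3.8, 2.4], [1.0, -0.1], [0.6, 4.9], [-2.1, -0.3]]
[ 0.672  -0.0779]
pos [1.5392, -0.7369, 0.0783] turn [0.0, -0.0, -2.475]
pos [1.5392, -0.7369, 0.0783] turn [0.0, -0.0, -1.071]
pos [1.5392, -0.7369, 0.0783] turn [0.0, -0.0, -1.004]
```

Call:
carry_out(delta_pos=[[0.77, -0.37, 0], [0.77, -0.37, 0], [0.77, -0.37, 0], [0.77, -0.37, 0], [0.77, -0.37, 0], [0.77, -0.37, 0], [0.77, -0.37, 0], [0.77, -0.37, 0], [0.77, -0.37, 0]], turn=[[0, 0, -1], [0, 0, -1], [0, 0, -1], [0, 0, -1], [0, 0, -1], [0, 0, -1], [0, 0, -1], [0, 0, -1], [0, 0, -1]], claw=[-1, -1, -1, -1, -1, -1, -1, -1, -1], force=40)

```text
clock: 2.6
position: [0.4246, -0.3113, 0.2313]
ee_rot: [0.0, 0.913, 0.407, -0.0]
contact_force: [-0.1, 0.1, 0.3]
width: 0.0852
gripper_force: 0.0
```

```bash
python3 - <<'E'
from h import *
s,p,th=cur();print(p,np.degrees(th))
g=tray((0,-.150));plan((g[0],g[1],.25,92))
E
```

```text
[ 0.4246 -0.3113  0.2313] 48.01877861780216
pos [0.8475, 0.0693, -0.0473] turn [-0.0, 0.001, -1.466]
```

Call:
carry_out(delta_pos=[[0.6, 0.05, -0.05], [0.6, 0.05, -0.05], [0.6, 0.05, -0.05], [0.6, 0.05, -0.05], [0.6, 0.05, -0.05], [0.6, 0.05, -0.05], [0.6, 0.05, -0.05], [0.6, 0.05, -0.05]], turn=[[0, 0, -1], [0, 0, -1], [0, 0, -1], [0, 0, -1], [0, 0, -1], [0, 0, -1], [0, 0, -1], [0, 0, -1]], claw=[-1, -1, -1, -1, -1, -1, -1, -1])

```text
clock: 3.4
position: [0.5988, -0.1491, 0.251]
ee_rot: [-0.0, 0.779, 0.628, -0.001]
contact_force: [-1.1, 0.1, 0.6]
width: 0.0857
gripper_force: 0.0
```

```bash
python3 - <<'E'
from h import *
s,p,th=cur();print(p,np.degrees(th))
d=snap('wrist','w1.png')
for q in ['catch_grip','shut_stop','bar_tip']:
    print(q,[(np.round(x['point'],4),round(x['score'],2),pix(d,x['point'])) for x in manip.place_of('wrist',q)])
W=world(d)
m=(W[...,2]>.088)&(W[...,2]<.103)&(np.hypot(W[...,0]-.672,W[...,1]+.078)<.04)
print(cv2.minAreaRect((W[m][:,:2]*1000).astype(np.float32)),W[m].mean(0))
g=tray((0,-.150));plan((g[0],g[1],.25,92),(g[0],g[1],.08,92))
E
```

```text
[ 0.5988 -0.1491  0.251 ] 77.74642159056238
catch_grip [(array([ 0.6769, -0.0784,  0.0951]), 0.97, array([392.,  77.])), (array([ 0.4518, -0.3511,  0.018 ]), 0.44, array([243., 330.]))]
shut_stop [(array([ 0.6884, -0.0424,  0.0639]), 0.95, array([392.,  33.]))]
bar_tip [(array([ 0.6692, -0.0543,  0.0632]), 0.76, array([372.,  52.]))]
((674.2017211914062, -80.52891540527344), (22.370210647583008, 23.947126388549805), 2.239983558654785) [ 0.6734 -0.0803  0.0964]
pos [0.2117, 0.1404, 0.0035] turn [-0.0, 0.001, -0.475]
pos [0.2119, 0.1405, 0.4285] turn [-0.0, 0.001, -0.475]
```

View pics/w1.png

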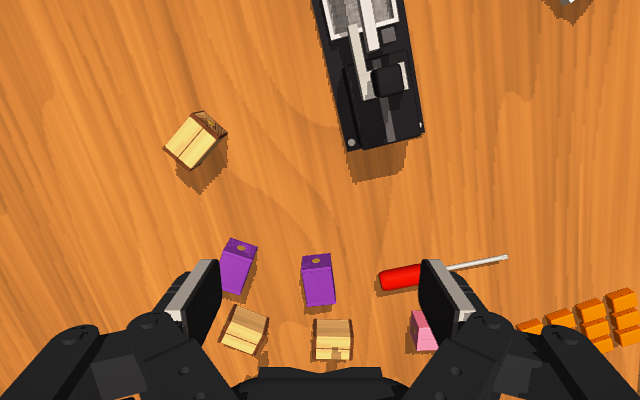

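The wrist view shows the catch grip at (388,80) and the three cream boxes with caps and seams at (195,140), (244,330) and (332,340). The purple and pink look-alikes sit beside them.

Call:
carry_out(delta_pos=[[0.21, 0.15, 0.15], [0.21, 0.15, 0.15], [0.21, 0.15, 0.15], [0.21, 0.15, 0.3], [0.21, 0.15, 0.4475], [0.21, 0.15, 0.4475], [0.21, 0.15, 0.4475], [0.21, 0.15, 0.4475]], turn=[[0, 0, -0.475], [0, 0, -0.475], [0, 0, -0.475], [0, 0, -0.475], [0, 0, -0.475], [0, 0, -0.475], [0, 0, -0.475], [0, 0, -0.475]], claw=[-1, -1, -1, -1, -1, -1, -1, -1])

```text
clock: 4.4
position: [0.6767, -0.0787, 0.0731]
ee_rot: [0.001, 0.694, 0.72, 0.0]
contact_force: [-0.5, 0.2, 0.7]
width: 0.0855
gripper_force: 0.0
```

```bash
python3 - <<'E'
from h import *
s,p,th=cur();print(p,np.degrees(th),s['contact_force'])
plan((.674,-.0805,.072,92.2),(.674+.0016,-.0805-.042,.072,92.2))
E
```

```text
[ 0.6767 -0.0787  0.0731] 92.04740182783632 [-0.5379  0.1908  0.6537]
pos [-0.0041, -0.007, 0.0028] turn [0.002, 0.001, -0.005]
pos [-0.1092, -0.0068, 0.0029] turn [0.002, 0.001, -0.005]
```

Call:
carry_out(delta_pos=[[-0.004, -0.007, 0], [-0.004, -0.007, 0], [-0.004, -0.007, 0], [-0.004, -0.007, 0], [-0.004, -0.007, 0], [-0.004, -0.007, 0], [-0.03, -0.007, 0], [-0.06, -0.007, 0], [-0.09, -0.007, 0], [-0.108, -0.007, 0], [-0.108, -0.007, 0], [-0.108, -0.007, 0]], turn=[[0, 0, 0], [0, 0, 0], [0, 0, 0], [0, 0, 0], [0, 0, 0], [0, 0, 0], [0, 0, 0], [0, 0, 0], [0, 0, 0], [0, 0, 0], [0, 0, 0], [0, 0, 0]], claw=[1, 1, 1, 1, 1, 1, 1, 1, 1, 1, 1, 1], force=40)

```text
clock: 5.6
position: [0.6745, -0.1169, 0.0733]
ee_rot: [-0.003, 0.694, 0.72, 0.002]
contact_force: [-2.4, 9.2, 7.3]
width: 0.0211
gripper_force: 41.6
```

Call:
carry_out(delta_pos=[[-0.1, -0.007, 0], [-0.1, -0.007, 0], [-0.1, -0.007, 0], [-0.1, -0.007, 0], [-0.1, -0.007, -0.1], [-0.1, -0.007, -0.2], [-0.1, -0.007, -0.2], [-0.1, -0.007, -0.2]], turn=[[0, 0, 0], [0, 0, 0], [0, 0, 0], [0, 0, 0], [0, 0, 0], [0, 0, 0], [0, 0, 0], [0, 0, 0]], claw=[-1, -1, -1, -1, -1, -1, -1, -1])

```text
clock: 6.4
position: [0.6744, -0.1606, 0.1537]
ee_rot: [0.001, 0.694, 0.72, 0.001]
contact_force: [-1.3, 0.6, -0.3]
width: 0.0858
gripper_force: 0.0
```

```bash
python3 - <<'E'
from h import *
s,p,th=cur();print(p,np.degrees(th),s['contact_force'],s['width'])
d=snap('wrist'); W=world(d)
d2=snap('top'); W2=world(d2)
for WW in (W,W2):
    m=(WW[...,2]>.088)&(WW[...,2]<.103)&(np.hypot(WW[...,0]-.675,WW[...,1]+.118)<.03)
    if m.sum()>3: print('grip',m.sum(),cv2.minAreaRect((WW[m][:,:2]*1000).astype(np.float32)))
# bar line from top camera: z .055-.07
m=(W2[...,2]>.056)&(W2[...,2]<.070)&(abs(W2[...,0]-.667)<.02)&(W2[...,1]>-.03)&(W2[...,1]<.18)
P=W2[m]; k=np.polyfit(P[:,1],P[:,0],1); print('bar',m.sum(),k,np.polyval(k,[.197,-.05]))
q=tray((.035,-.075)); print(q); plan((q[0],q[1],.13,92),(q[0],q[1],.045,92))
E
```

```text
[ 0.6744 -0.1606  0.1537] 92.1637257876041 [-1.3043  0.5611 -0.3148] 0.08580533996942045
grip 1478 ((675.8289184570312, -117.1119155883789), (21.860074996948242, 23.700298309326172), 1.9956862926483154)
grip 26 ((673.021728515625, -109.54032135009766), (19.62293243408203, 8.279520988464355), 1.9582374095916748)
bar 289 [-0.0307  0.6678] [0.6617 0.6693]
[ 0.7042 -0.0016]
pos [0.3935, 0.0931, 0.0529] turn [-0.004, -0.002, 0.005]
pos [0.3933, 0.0935, 0.2654] turn [-0.004, -0.002, 0.005]
```

Call:
carry_out(delta_pos=[[0.12, 0.093, 0], [0.24, 0.093, 0], [0.36, 0.093, 0], [0.393, 0.093, 0], [0.393, 0.093, 0], [0.393, 0.093, 0.1], [0.393, 0.093, 0.2], [0.393, 0.093, 0.267], [0.393, 0.093, 0.267], [0.393, 0.093, 0.267]], turn=[[0, 0, 0], [0, 0, 0], [0, 0, 0], [0, 0, 0], [0, 0, 0], [0, 0, 0], [0, 0, 0], [0, 0, 0], [0, 0, 0], [0, 0, 0]], claw=[1, 1, 1, 1, 1, 1, 1, 1, 1, 1])

```text
clock: 7.5
position: [0.705, -0.0043, 0.045]
ee_rot: [-0.0, 0.694, 0.72, -0.001]
contact_force: [-0.1, -0.3, -0.1]
width: 0.0003
gripper_force: 0.0
```

```bash
python3 - <<'E'
from h import *
s,p,th=cur();print(p,np.degrees(th),s['contact_force'],s['width'])
for a in np.linspace(0,1.62,19):
    off=.024 if a==0 else .020
    u=np.array([-np.sin(a),-np.cos(a)]);v=np.array([-np.cos(a),np.sin(a)])
    t=np.array([0,.125])+.2*u-off*v
    print(round(a,2),end=' ');w=tray(t);plan((w[0],w[1],.045,92))
E
```

```text
[ 0.705  -0.0043  0.045 ] 92.04528463550791 [-0.0694 -0.3101 -0.0571] 0.00031579524121259206
0.0 pos [0.0067, -0.0294, -0.0] turn [-0.002, 0.001, 0.002]
0.09 pos [0.0041, -0.0845, 0.0001] turn [-0.002, 0.001, 0.002]
0.18 pos [0.0057, -0.1297, 0.0001] turn [-0.002, 0.001, 0.002]
0.27 pos [0.0113, -0.1746, 0.0002] turn [-0.002, 0.001, 0.002]
0.36 pos [0.0209, -0.2188, 0.0002] turn [-0.002, 0.001, 0.002]
0.45 pos [0.0344, -0.2619, 0.0003] turn [-0.002, 0.001, 0.002]
0.54 pos [0.0518, -0.3036, 0.0003] turn [-0.002, 0.001, 0.002]
0.63 pos [0.0728, -0.3437, 0.0004] turn [-0.002, 0.001, 0.002]
0.72 pos [0.0974, -0.3816, 0.0004] turn [-0.002, 0.001, 0.002]
0.81 pos [0.1252, -0.4172, 0.0004] turn [-0.002, 0.001, 0.002]
0.9 pos [0.1562, -0.4502, 0.0005] turn [-0.002, 0.001, 0.002]
0.99 pos [0.19, -0.4802, 0.0005] turn [-0.002, 0.001, 0.002]
1.08 pos [0.2263, -0.5071, 0.0005] turn [-0.002, 0.001, 0.002]
1.17 pos [0.2649, -0.5306, 0.0005] turn [-0.002, 0.001, 0.002]
1.26 pos [0.3055, -0.5505, 0.0005] turn [-0.002, 0.001, 0.002]
1.35 pos [0.3477, -0.5667, 0.0005] turn [-0.002, 0.001, 0.002]
1.44 pos [0.3912, -0.5791, 0.0005] turn [-0.002, 0.001, 0.002]
1.53 pos [0.4356, -0.5875, 0.0005] turn [-0.002, 0.001, 0.002]
1.62 pos [0.4806, -0.5919, 0.0005] turn [-0.002, 0.001, 0.002]
```

Call:
carry_out(delta_pos=[[0.006, -0.03, 0], [0.004, -0.085, 0], [0.006, -0.13, 0], [0.011, -0.175, 0], [0.021, -0.219, 0], [0.034, -0.262, 0], [0.052, -0.304, 0], [0.073, -0.344, 0], [0.097, -0.382, 0], [0.125, -0.417, 0], [0.156, -0.45, 0]], turn=[[0, 0, 0], [0, 0, 0], [0, 0, 0], [0, 0, 0], [0, 0, 0], [0, 0, 0], [0, 0, 0], [0, 0, 0], [0, 0, 0], [0, 0, 0], [0, 0, 0]], claw=[1, 1, 1, 1, 1, 1, 1, 1, 1, 1, 1])

```text
clock: 8.6
position: [0.5257, 0.0525, 0.0482]
ee_rot: [0.003, 0.694, 0.72, 0.002]
contact_force: [1.2, 0.3, 1.4]
width: 0.0003
gripper_force: 0.8
```

Call:
carry_out(delta_pos=[[0.034, -0.03, 0], [0.07, -0.057, 0], [0.109, -0.08, 0], [0.149, -0.1, 0], [0.192, -0.117, 0], [0.235, -0.129, 0], [0.28, -0.137, 0], [0.31, -0.141, 0], [0.33, -0.142, 0], [0.33, -0.142, 0], [0.33, -0.142, 0]], turn=[[0, 0, 0], [0, 0, 0], [0, 0, 0], [0, 0, 0], [0, 0, 0], [0, 0, 0], [0, 0, 0], [0, 0, 0], [0, 0, 0], [0, 0, 0], [0, 0, 0]], claw=[1, 1, 1, 1, 1, 1, 1, 1, 1, 1, 1])

```text
clock: 9.7
position: [0.4608, 0.1799, 0.0455]
ee_rot: [0.002, 0.693, 0.721, -0.003]
contact_force: [1.3, -11.0, 3.2]
width: -0.0001
gripper_force: 5.5
```

```bash
python3 - <<'E'
from h import *
s,p,th=cur();print(p,np.degrees(th),s['contact_force'],s['width'])
d=snap('top','t2.png')
r=manip.place_of('top','bar_tip');print(r[:2])
W=world(d); t=np.load('tray.npy')
m=(W[...,2]>.050)&(W[...,2]<.070)&(W[...,0]<.64)&(W[...,0]>.38)&(W[...,1]>.05)&(W[...,1]<.33)
P=W[m]; print(m.sum()); k=np.polyfit(P[:,0],P[:,1],1);print(k, P[:,0].min())
cv2.imwrite('pics/t2c.png',cv2.resize(cv2.imread('pics/t2.png')[130:290,180:440],None,fx=2.5,fy=2.5))
E
```

```text
[0.4608 0.1799 0.0455] 92.31519150053781 [  1.3408 -10.9684   3.2029] -7.051156626066526e-05
[]
108
[0.0273 0.1797] 0.5686508574445062
```

View pics/t2c.png

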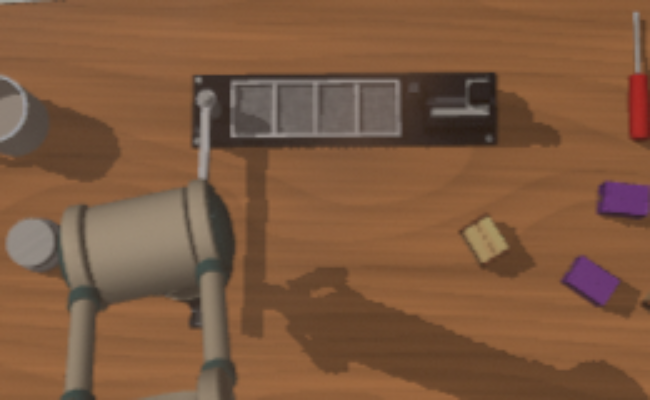

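Bar open against its stop (11 N reaction). Next: back off, rise and go over box B.

Call:
carry_out(delta_pos=[[-0.1, 0, 0], [-0.2, 0, -0.05], [-0.3, 0, -0.15], [-0.4, 0, -0.25], [-0.5, 0, -0.35], [-0.6, 0, -0.4], [-0.7, -0.05, -0.4], [-0.7, -0.05, -0.4], [-0.7, -0.05, -0.4]], turn=[[0, 0, 0], [0, 0, -0.2], [0, 0, -0.4], [0, 0, -0.6], [0, 0, -0.8], [0, 0, -1], [0, 0, -1], [0, 0, -1], [0, 0, -1]], claw=[-1, -1, -1, -1, -1, -1, -1, -1, -1])

```text
clock: 10.7
position: [0.4509, -0.0985, 0.2055]
ee_rot: [-0.0, 0.486, 0.874, 0.0]
contact_force: [0.4, 0.1, 0.5]
width: 0.0852
gripper_force: 0.0
```

```bash
cat >> h.py <<'E'
def box(cam,b,r=.05,fn=None):
    d=snap(cam,fn); W=world(d)
    m=(W[...,2]>.030)&(W[...,2]<.042)&(np.hypot(W[...,0]-b[0],W[...,1]-b[1])<r)
    R=cv2.minAreaRect((W[m][:,:2]*1000).astype(np.float32)); (c,s,a)=R
    yaw=a if s[0]>s[1] else a+90
    print(cam,m.sum(),'c',np.round(c,1),'size',np.round(s,1),'yaw',round((yaw+90)%180-90,1),'z',np.median(W[m][:,2])); return np.array(c)/1000,(yaw+90)%180-90
E
python3 - <<'E'
from h import *
s,p,th=cur();print(p,np.degrees(th))
c,y=box('wrist',(.4706,-.0988),fn='w3.png'); box('top',(.4706,-.0988))
plan((*c,.1,y+90),(*c,.008,y+90))
E
```

```text
[ 0.4509 -0.0985  0.2055] 121.90225901544248
wrist 661 c [ 504.9 -125.4] size [45.1 17. ] yaw 34.0 z 0.0368401659139867
top 0 c [0. 0.] size [0. 0.] yaw -90.0 z nan
pos [-0.1329, 0.0757, 0.2619] turn [-0.001, -0.004, -0.064]
pos [-0.1334, 0.0758, 0.4919] turn [-0.001, -0.004, -0.064]
  return _methods._mean(a, axis=axis, dtype=dtype,
  ret = ret.dtype.type(ret / rcount)
```

View pics/w3.png

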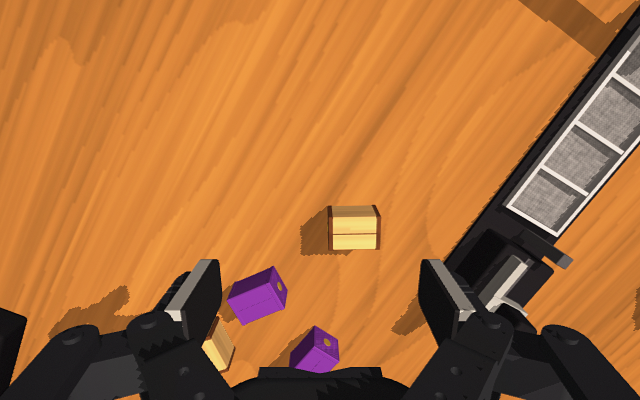

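The wrist view shows the wooden box at px (355,230). It lies a few cm from the earlier place, so it was probably nudged. I'll measure it again.

```bash
python3 - <<'E'
from h import *
c,y=box('wrist',(.510,-.132),.055)
plan((*c,.1,y+90),(*c,.008,y+90))
E
```

```text
wrist 1826 c [ 513.4 -131.8] size [51.5 36.9] yaw 32.6 z 0.03700787893005697
pos [-0.1583, 0.0842, 0.2617] turn [-0.001, -0.004, -0.015]
pos [-0.1587, 0.0843, 0.4917] turn [-0.001, -0.004, -0.015]
```

Call:
carry_out(delta_pos=[[-0.1, 0.05, 0.08], [-0.159, 0.084, 0.18], [-0.159, 0.084, 0.27], [-0.159, 0.084, 0.36], [-0.159, 0.084, 0.44], [-0.159, 0.084, 0.492], [-0.159, 0.084, 0.492], [-0.159, 0.084, 0.492]], turn=[[0, 0, -0.015], [0, 0, -0.015], [0, 0, -0.015], [0, 0, -0.015], [0, 0, -0.015], [0, 0, -0.015], [0, 0, -0.015], [0, 0, -0.015]], claw=[-1, -1, -1, -1, -1, -1, -1, -1])

```text
clock: 11.65
position: [0.5142, -0.1325, 0.0084]
ee_rot: [-0.001, 0.48, 0.877, -0.0]
contact_force: [0.2, 0.4, -0.1]
width: 0.0851
gripper_force: 0.0
```

Call:
carry_out(delta_pos=[[0, 0, 0], [0, 0, 0], [0, 0, 0], [0, 0, 0], [0, 0, 0], [0, 0, 0], [0, 0, -0.05], [0, 0, -0.15], [0, 0, -0.25], [0, 0, -0.3], [0, 0, -0.3]], turn=[[0, 0, 0], [0, 0, 0], [0, 0, 0], [0, 0, 0], [0, 0, 0], [0, 0, 0], [0, 0, 0], [0, 0, 0], [0, 0, 0], [0, 0, 0], [0, 0, 0]], claw=[1, 1, 1, 1, 1, 1, 1, 1, 1, 1, 1], force=40)

```text
clock: 12.75
position: [0.5161, -0.1348, 0.1323]
ee_rot: [0.004, 0.481, 0.877, 0.0]
contact_force: [-0.1, -0.0, -0.5]
width: 0.0512
gripper_force: 42.2
```

```bash
python3 - <<'E'
from h import *
s,p,th=cur();print(p,np.degrees(th),s['width'],s['gripper_force'])
for b in (-.075,-.025,.025):
  t=tray((0,b)); print(t); plan((*t,.08,92),(*t,.014,92))
E
```

```text
[ 0.5161 -0.1348  0.1323] 122.55210394812221 0.0512206233208981 42.2394722700119
[ 0.6692 -0.0029]
pos [0.0729, 0.4993, 0.1326] turn [0.012, 0.01, 1.018]
pos [0.074, 0.4986, 0.2976] turn [0.012, 0.01, 1.018]
[0.6673 0.0471]
pos [0.1807, 0.5627, 0.1322] turn [0.012, 0.01, 1.018]
pos [0.1818, 0.5619, 0.2972] turn [0.012, 0.01, 1.018]
[0.6655 0.097 ]
pos [0.2885, 0.626, 0.1318] turn [0.012, 0.01, 1.018]
pos [0.2896, 0.6252, 0.2968] turn [0.012, 0.01, 1.018]
```

Call:
carry_out(delta_pos=[[0.04, 0.1, -0.1], [0.08, 0.2, -0.17], [0.12, 0.3, -0.17], [0.17, 0.4, -0.17], [0.17, 0.5, -0.17], [0.17, 0.56, -0.17], [0.17, 0.56, -0.17], [0.17, 0.56, -0.17]], turn=[[0, 0, 0.2], [0, 0, 0.4], [0, 0, 0.6], [0, 0, 0.8], [0, 0, 1], [0, 0, 1], [0, 0, 1], [0, 0, 1]], claw=[1, 1, 1, 1, 1, 1, 1, 1])

```text
clock: 13.55
position: [0.6651, 0.0442, 0.1944]
ee_rot: [-0.001, 0.691, 0.723, -0.002]
contact_force: [0.1, -0.4, 0.1]
width: 0.0512
gripper_force: 42.3
```

```bash
python3 - <<'E'
from h import *
s,p,th=cur();print(p,np.degrees(th),s['width'],s['gripper_force'])
d=snap('wrist','w4.png')
for b in (.075,.025,-.025,-.075): print(b,tray((0,b)),pix(d,(*tray((0,b)),.005)))
print([(np.round(x['point'],4),round(x['score'],2),pix(d,x['point'])) for x in manip.place_of('wrist','bay2')])
W=world(d)
m=(W[...,2]>.010)&(W[...,2]<.016)&(abs(W[...,0]-.667)<.06)&(W[...,1]>-.06)&(W[...,1]<.21)
R=cv2.minAreaRect((W[m][:,:2]*1000).astype(np.float32));print(m.sum(),R)
E
```

```text
[0.6651 0.0442 0.1944] 92.60857725603026 0.05121278951686056 42.337326407432556
0.075 [0.6637 0.147 ] [322.  58.]
0.025 [0.6655 0.097 ] [322. 115.]
-0.025 [0.6673 0.0471] [321. 166.]
-0.075 [ 0.6692 -0.0029] [321. 213.]
[(array([0.6673, 0.0496, 0.0062]), 0.95, array([321., 164.])), (array([0.661 , 0.1005, 0.0048]), 0.88, array([317., 111.])), (array([0.6716, 0.0022, 0.0058]), 0.88, array([323., 209.])), (array([0.6632, 0.1492, 0.0041]), 0.74, array([322.,  55.]))]
3077 ((667.4935302734375, 96.02279663085938), (70.24947357177734, 191.92832946777344), 2.142864942550659)
```

View pics/w4.png

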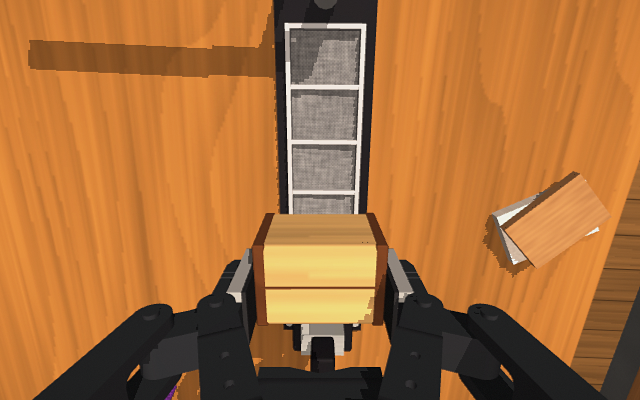

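The held box sits level in the fingers. The bay dividers show at rows 87, 142 and 192, with side walls near columns 288 and 363. I'll use them to refine the tray pose.

```bash
python3 - <<'E'
from h import *
d=snap('wrist'); g=d['image'].astype(float).mean(2); M=np.linalg.inv(d['world_to_cam'])
def ray(u,v,z=.013):
    r=M[:3,:3]@np.array([(u-d['cx'])/d['fx'],(v-d['cy'])/d['fy'],1]); o=M[:3,3]; return (o+r*(z-o[2])/r[2])
white=(g>195)
def cen(prof,i0,i1):
    w=np.clip(prof[i0:i1]-170,0,None); return (w*np.arange(i0,i1)).sum()/w.sum()
t=np.load('tray.npy'); c,s=np.cos(t[2]),np.sin(t[2])
def loc(p): q=p[:2]-t[:2]; return np.array([c*q[0]+s*q[1],-s*q[0]+c*q[1]])
for r0,yt in ((87,50),(142,0),(192,-50)):
    for u in (310,325,340):
        v=cen(g[:,u-4:u+5].mean(1),r0-6,r0+7); print(yt,u,round(v,1),(loc(ray(u,v))*1000).round(1))
for v in (60,115,165):
    L=cen(g[v-3:v+4].mean(0),280,297);R=cen(g[v-3:v+4].mean(0),354,372); print(v,L,R,(loc(ray(L,v))*1000).round(1),(loc(ray(R,v))*1000).round(1))
E
```

```text
50 310 85.5 [-11.   50.5]
50 325 85.5 [ 2.6 50.6]
50 340 85.7 [16.2 50.5]
0 310 140.6 [-11.1   0.5]
0 325 140.6 [3.2 0.6]
0 340 140.6 [17.5  0.7]
-50 310 190.7 [-11.2 -49.4]
-50 325 190.7 [  3.7 -49.3]
-50 340 190.9 [ 18.7 -49.3]
60 287.6062132661629 361.52566883586405 [-30.9  71.9] [34.8 72.3]
115 288.52358910450414 359.55039041220266 [-31.1  24.2] [35.1 24.6]
165 289.52059153874956 357.5641428010985 [-31.1 -23.3] [ 35.2 -22.9]
```

```bash
python3 - <<'E'
from h import *
t=np.load('tray.npy'); o=tray((.002,.0006)); np.save('tray.npy',[o[0],o[1],t[2]])
q=tray((0,.025)); print(q); plan((*q,.09,92.1),(*q,.014,92.1))
E
```

```text
[0.6675 0.0977]
pos [0.1357, 0.0129, 0.265] turn [-0.004, 0.0, 0.014]
pos [0.1357, 0.0133, 0.455] turn [-0.004, 0.0, 0.014]
```

Call:
carry_out(delta_pos=[[0.08, 0.013, 0.08], [0.136, 0.013, 0.2], [0.136, 0.013, 0.3], [0.136, 0.013, 0.38], [0.136, 0.013, 0.42], [0.136, 0.013, 0.44], [0.136, 0.013, 0.455], [0.136, 0.013, 0.455], [0.136, 0.013, 0.455]], turn=[[0, 0, 0.014], [0, 0, 0.014], [0, 0, 0.014], [0, 0, 0.014], [0, 0, 0.014], [0, 0, 0.014], [0, 0, 0.014], [0, 0, 0.014], [0, 0, 0.014]], claw=[1, 1, 1, 1, 1, 1, 1, 1, 1])

```text
clock: 14.6
position: [0.6698, 0.0983, 0.0161]
ee_rot: [0.001, 0.694, 0.72, 0.001]
contact_force: [-0.5, -0.1, -0.4]
width: 0.0518
gripper_force: 42.5
```

Call:
carry_out(delta_pos=[[0, 0, 0.002], [0, 0, 0.002], [0, 0, 0.002], [0, 0, 0.002], [0, 0, 0.002], [0, 0, 0.002], [0, 0, -0.1], [0, 0, -0.2], [0, 0, -0.3], [0, 0, -0.35], [0, 0, -0.35]], turn=[[0, 0, 0], [0, 0, 0], [0, 0, 0], [0, 0, 0], [0, 0, 0], [0, 0, 0], [0, 0, 0], [0, 0, 0], [0, 0, 0], [0, 0, 0], [0, 0, 0]], claw=[1, 1, -1, -1, -1, -1, -1, -1, -1, -1, -1])

```text
clock: 15.7
position: [0.6712, 0.0988, 0.1589]
ee_rot: [0.003, 0.694, 0.72, 0.003]
contact_force: [0.2, 0.4, -0.3]
width: 0.0851
gripper_force: 0.0
```

```bash
python3 - <<'E'
from h import *
s,p,th=cur();print(p,np.degrees(th),s['width'])
d=snap('wrist'); W=world(d)
m=(W[...,2]>.033)&(W[...,2]<.06)&(np.hypot(W[...,0]-.6675,W[...,1]-.0977)<.05)
print(m.sum(),np.median(W[m][:,2]),cv2.minAreaRect((W[m][:,:2]*1000).astype(np.float32)))
c,y=box('top',(.5635,-.389)); c2,y2=box('top',(.453,-.349))
plan((.56,-.33,.2,80))
E
```

```text
[0.6712 0.0988 0.1589] 92.14981267332205 0.08511901039201182
2971 0.04188670456271715 ((670.9228515625, 101.59192657470703), (52.03363037109375, 36.392921447753906), 2.154796600341797)
top 229 c [ 563.4 -388.8] size [36.7 52.1] yaw -12.0 z 0.03606819391678062
top 239 c [ 452.7 -349.4] size [36.9 52.8] yaw -38.7 z 0.03585125411527312
pos [-1.0608, -0.31, -0.1161] turn [-0.005, 0.001, 0.405]
```

Call:
carry_out(delta_pos=[[-0.1, -0.03, -0.11], [-0.22, -0.06, -0.11], [-0.34, -0.1, -0.11], [-0.46, -0.14, -0.11], [-0.58, -0.18, -0.11], [-0.7, -0.22, -0.11], [-0.82, -0.26, -0.11], [-0.94, -0.3, -0.11], [-1, -0.31, -0.11], [-1, -0.31, -0.11], [-1, -0.31, -0.11]], turn=[[0, 0, 0], [0, 0, 0.1], [0, 0, 0.2], [0, 0, 0.3], [0, 0, 0.4], [0, 0, 0.46], [0, 0, 0.46], [0, 0, 0.46], [0, 0, 0.46], [0, 0, 0.46], [0, 0, 0.46]], claw=[-1, -1, -1, -1, -1, -1, -1, -1, -1, -1, -1])

```text
clock: 16.95
position: [0.5589, -0.3057, 0.1964]
ee_rot: [-0.002, 0.776, 0.631, -0.0]
contact_force: [1.3, -0.1, -0.7]
width: 0.0857
gripper_force: 0.0
```

```bash
python3 - <<'E'
from h import *
s,p,th=cur();print(p,np.degrees(th))
c,y=box('wrist',(.5634,-.389),.05,fn='w5.png')
plan((*c,.1,y+90),(*c,.008,y+90))
E
```

```text
[ 0.5589 -0.3057  0.1964] 78.22638032667646
wrist 1836 c [ 564.8 -388.5] size [37.  51.9] yaw -14.0 z 0.03691733973965394
pos [-0.2028, 0.0567, 0.2415] turn [-0.006, -0.004, 0.077]
pos [-0.2033, 0.0574, 0.4715] turn [-0.006, -0.004, 0.077]
```

View pics/w5.png

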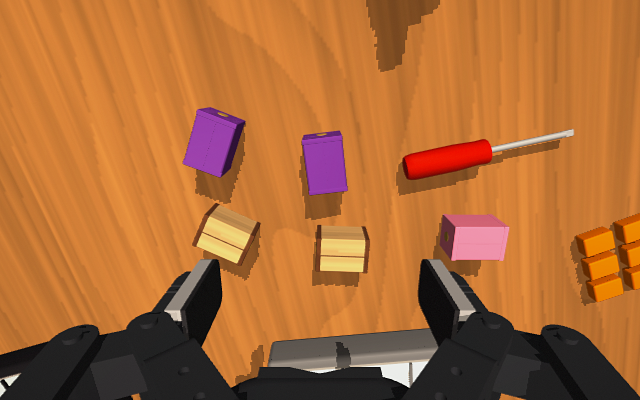

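Box A (342,248) and box C (226,235) are both cream with caps and a seam. The pink block at (475,238) is clear of the finger path.

Call:
carry_out(delta_pos=[[-0.1, 0.03, 0.08], [-0.203, 0.057, 0.16], [-0.203, 0.057, 0.26], [-0.203, 0.057, 0.36], [-0.203, 0.057, 0.44], [-0.203, 0.057, 0.471], [-0.203, 0.057, 0.471], [-0.203, 0.057, 0.471]], turn=[[0, 0, 0.077], [0, 0, 0.077], [0, 0, 0.077], [0, 0, 0.077], [0, 0, 0.077], [0, 0, 0.077], [0, 0, 0.077], [0, 0, 0.077]], claw=[-1, -1, -1, -1, -1, -1, -1, -1])

```text
clock: 17.8
position: [0.5672, -0.3896, 0.0116]
ee_rot: [0.001, 0.787, 0.616, 0.0]
contact_force: [0.6, 0.4, 1.2]
width: 0.0855
gripper_force: 0.0
```

Call:
carry_out(delta_pos=[[0, 0, 0], [0, 0, 0], [0, 0, 0], [0, 0, 0], [0, 0, 0], [0, 0, 0], [0, 0, -0.05], [0, 0, -0.15], [0, 0, -0.25], [0, 0, -0.3], [0, 0, -0.3]], turn=[[0, 0, 0], [0, 0, 0], [0, 0, 0], [0, 0, 0], [0, 0, 0], [0, 0, 0], [0, 0, 0], [0, 0, 0], [0, 0, 0], [0, 0, 0], [0, 0, 0]], claw=[1, 1, 1, 1, 1, 1, 1, 1, 1, 1, 1], force=40)

```text
clock: 18.9
position: [0.5677, -0.3915, 0.1349]
ee_rot: [0.004, 0.788, 0.616, 0.001]
contact_force: [-0.1, -0.2, -0.6]
width: 0.0513
gripper_force: 42.6
```

```bash
python3 - <<'E'
from h import *
s,p,th=cur();print(p,np.degrees(th),s['width'],s['gripper_force'])
q=tray((0,-.025)); print(q); plan((*q,.13,92.1))
E
```

```text
[ 0.5677 -0.3915  0.1349] 76.02538827096907 0.05133449274346111 42.64225244522095
[0.6693 0.0477]
pos [1.127, -0.0188, 0.0076] turn [0.014, 0.009, -0.536]
```

Call:
carry_out(delta_pos=[[0.1, 0, 0], [0.22, 0, 0], [0.34, 0, 0], [0.46, 0, 0], [0.58, 0, 0], [0.7, 0, 0], [0.82, 0, 0], [0.94, -0.01, 0], [1, -0.01, 0], [1, -0.01, 0], [1, -0.01, 0]], turn=[[0, 0, -0.1], [0, 0, -0.2], [0, 0, -0.3], [0, 0, -0.4], [0, 0, -0.5], [0, 0, -0.536], [0, 0, -0.536], [0, 0, -0.536], [0, 0, -0.536], [0, 0, -0.536], [0, 0, -0.536]], claw=[1, 1, 1, 1, 1, 1, 1, 1, 1, 1, 1])

```text
clock: 20.0
position: [0.6576, -0.0005, 0.1287]
ee_rot: [-0.001, 0.693, 0.721, -0.001]
contact_force: [-0.3, -0.8, -1.2]
width: 0.0513
gripper_force: 42.6
```

```bash
python3 - <<'E'
from h import *
s,p,th=cur();print(p,np.degrees(th),s['width'],s['gripper_force'])
q=tray((0,-.025)); plan((*q,.13,92.1),(*q,.0155,92.1))
E
```

```text
[ 0.6576 -0.0005  0.1287] 92.19746092378482 0.05130364435354038 42.59611666202545
pos [0.1193, 0.0339, -0.0033] turn [-0.005, 0.001, 0.003]
pos [0.1195, 0.0347, 0.2829] turn [-0.005, 0.001, 0.003]
```

Call:
carry_out(delta_pos=[[0.08, 0.031, 0], [0.117, 0.031, 0.03], [0.117, 0.031, 0.1], [0.117, 0.031, 0.18], [0.117, 0.031, 0.24], [0.117, 0.031, 0.265], [0.117, 0.031, 0.28], [0.117, 0.031, 0.28], [0.117, 0.031, 0.28]], turn=[[0, 0, 0], [0, 0, 0], [0, 0, 0], [0, 0, 0], [0, 0, 0], [0, 0, 0], [0, 0, 0], [0, 0, 0], [0, 0, 0]], claw=[1, 1, 1, 1, 1, 1, 1, 1, 1])

```text
clock: 20.9
position: [0.67, 0.0459, 0.0191]
ee_rot: [0.001, 0.694, 0.72, 0.001]
contact_force: [0.6, -0.2, -0.4]
width: 0.051
gripper_force: 42.6
```

Call:
carry_out(delta_pos=[[-0.001, 0, 0.006], [0, 0, 0.006], [0, 0, 0.006], [0, 0, 0.006], [0, 0, 0.006], [0, 0, 0.006], [0, 0, -0.1], [0, 0, -0.2], [0, 0, -0.3], [0, 0, -0.35], [0, 0, -0.35]], turn=[[0, 0, 0], [0, 0, 0], [0, 0, 0], [0, 0, 0], [0, 0, 0], [0, 0, 0], [0, 0, 0], [0, 0, 0], [0, 0, 0], [0, 0, 0], [0, 0, 0]], claw=[1, 1, -1, -1, -1, -1, -1, -1, -1, -1, -1])

```text
clock: 22.0
position: [0.6716, 0.0465, 0.1625]
ee_rot: [0.003, 0.694, 0.72, 0.003]
contact_force: [0.6, -0.6, -0.4]
width: 0.0854
gripper_force: 0.0
```

```bash
python3 - <<'E'
from h import *
s,p,th=cur();print(p,np.degrees(th),s['width'])
d=snap('wrist'); W=world(d)
m=(W[...,2]>.033)&(W[...,2]<.06)&(abs(W[...,0]-.6693)<.05)&(abs(W[...,1]-.0477)<.024)
print(m.sum(),np.median(W[m][:,2]),cv2.minAreaRect((W[m][:,:2]*1000).astype(np.float32)))
c2,y2=box('top',(.453,-.349))
plan((.52,-.29,.2,52))
E
```

```text
[0.6716 0.0465 0.1625] 92.11973577777678 0.08535931659684777
2885 0.04194289786880934 ((671.6431884765625, 46.720245361328125), (52.04458999633789, 36.87868118286133), 2.0585687160491943)
top 234 c [ 452.8 -349.4] size [37. 52.] yaw -37.8 z 0.036120495137264674
pos [-0.8271, -0.403, -0.1049] turn [-0.001, 0.0, 1.337]
```

Call:
carry_out(delta_pos=[[-0.1, -0.04, -0.1], [-0.2, -0.1, -0.1], [-0.3, -0.15, -0.1], [-0.4, -0.2, -0.1], [-0.5, -0.25, -0.1], [-0.6, -0.3, -0.1], [-0.7, -0.35, -0.1], [-0.8, -0.4, -0.1], [-0.83, -0.4, -0.1], [-0.83, -0.4, -0.1], [-0.83, -0.4, -0.1]], turn=[[0, 0, 0], [0, 0, 0.2], [0, 0, 0.4], [0, 0, 0.6], [0, 0, 0.8], [0, 0, 1], [0, 0, 1], [0, 0, 1], [0, 0, 1], [0, 0, 1], [0, 0, 1]], claw=[-1, -1, -1, -1, -1, -1, -1, -1, -1, -1, -1])

```text
clock: 23.2
position: [0.5214, -0.2899, 0.1968]
ee_rot: [-0.002, 0.857, 0.516, -0.0]
contact_force: [-0.2, 1.0, -0.6]
width: 0.0856
gripper_force: 0.0
```

```bash
python3 - <<'E'
from h import *
s,p,th=cur();print(p,np.degrees(th))
c,y=box('wrist',(.4528,-.3494),.05)
plan((*c,.1,y+90),(*c,.008,y+90))
E
```

```text
[ 0.5214 -0.2899  0.1968] 62.10703169277605
wrist 1824 c [ 454.4 -348.7] size [36.5 51.9] yaw -38.3 z 0.03686316955057817
pos [-0.2097, -0.0792, 0.2429] turn [-0.005, -0.002, 0.348]
pos [-0.21, -0.0786, 0.4729] turn [-0.005, -0.002, 0.348]
```

Call:
carry_out(delta_pos=[[-0.1, -0.04, 0.06], [-0.21, -0.079, 0.12], [-0.21, -0.079, 0.22], [-0.21, -0.079, 0.32], [-0.21, -0.079, 0.42], [-0.21, -0.079, 0.473], [-0.21, -0.079, 0.473], [-0.21, -0.079, 0.473], [-0.21, -0.079, 0.473]], turn=[[0, 0, 0.2], [0, 0, 0.348], [0, 0, 0.348], [0, 0, 0.348], [0, 0, 0.348], [0, 0, 0.348], [0, 0, 0.348], [0, 0, 0.348], [0, 0, 0.348]], claw=[-1, -1, -1, -1, -1, -1, -1, -1, -1])

```text
clock: 24.15
position: [0.4559, -0.3509, 0.0107]
ee_rot: [0.002, 0.9, 0.436, 0.001]
contact_force: [0.1, -0.2, 0.2]
width: 0.0854
gripper_force: 0.0
```

Call:
carry_out(delta_pos=[[0, 0, 0], [0, 0, 0], [0, 0, 0], [0, 0, 0], [0, 0, 0], [0, 0, 0], [0, 0, -0.05], [0, 0, -0.15], [0, 0, -0.25], [0, 0, -0.3], [0, 0, -0.3]], turn=[[0, 0, 0], [0, 0, 0], [0, 0, 0], [0, 0, 0], [0, 0, 0], [0, 0, 0], [0, 0, 0], [0, 0, 0], [0, 0, 0], [0, 0, 0], [0, 0, 0]], claw=[1, 1, 1, 1, 1, 1, 1, 1, 1, 1, 1], force=40)

```text
clock: 25.25
position: [0.456, -0.3524, 0.1327]
ee_rot: [0.004, 0.9, 0.436, 0.001]
contact_force: [0.6, -0.7, -0.4]
width: 0.0513
gripper_force: 42.2
```

```bash
python3 - <<'E'
from h import *
s,p,th=cur();print(p,np.degrees(th),s['width'],s['gripper_force'])
q=tray((0,-.075)); print(q); plan((*q,.13,92.1))
E
```

```text
[ 0.456  -0.3524  0.1327] 51.663966448504674 0.05130944757924405 42.21207082271576
[ 0.6712 -0.0022]
pos [1.0204, -0.1211, 0.0049] turn [0.014, 0.007, -1.348]
```

Call:
carry_out(delta_pos=[[0.1, -0.01, -0.05], [0.22, -0.03, -0.1], [0.34, -0.04, -0.1], [0.46, -0.06, -0.1], [0.58, -0.07, -0.1], [0.7, -0.08, -0.1], [0.82, -0.1, -0.1], [0.92, -0.11, -0.1], [0.95, -0.115, -0.1], [0.95, -0.115, -0.1], [0.95, -0.115, -0.1]], turn=[[0, 0, -0.1], [0, 0, -0.3], [0, 0, -0.5], [0, 0, -0.7], [0, 0, -0.9], [0, 0, -1], [0, 0, -1], [0, 0, -1], [0, 0, -1], [0, 0, -1], [0, 0, -1]], claw=[1, 1, 1, 1, 1, 1, 1, 1, 1, 1, 1])

```text
clock: 26.35
position: [0.6527, -0.0249, 0.1678]
ee_rot: [-0.001, 0.757, 0.654, -0.001]
contact_force: [-0.8, -0.7, 0.1]
width: 0.051
gripper_force: 42.1
```

```bash
python3 - <<'E'
from h import *
s,p,th=cur();print(p,np.degrees(th),s['width'],s['gripper_force'])
q=tray((-.001,-.075)); plan((*q,.13,92.1),(*q,.0155,92.1))
E
```

```text
[ 0.6527 -0.0249  0.1678] 81.67373950486788 0.050995150306444394 42.14336156845093
pos [0.0624, 0.0354, 0.0943] turn [-0.006, 0.002, -0.348]
pos [0.0628, 0.0362, 0.3805] turn [-0.006, 0.002, -0.348]
```

Call:
carry_out(delta_pos=[[0.062, 0.035, 0], [0.062, 0.035, 0.05], [0.062, 0.035, 0.15], [0.062, 0.035, 0.25], [0.062, 0.035, 0.33], [0.062, 0.035, 0.36], [0.062, 0.035, 0.378], [0.062, 0.035, 0.378], [0.062, 0.035, 0.378]], turn=[[0, 0, -0.2], [0, 0, -0.348], [0, 0, -0.348], [0, 0, -0.348], [0, 0, -0.348], [0, 0, -0.348], [0, 0, -0.348], [0, 0, -0.348], [0, 0, -0.348]], claw=[1, 1, 1, 1, 1, 1, 1, 1, 1])

```text
clock: 27.25
position: [0.6726, -0.0021, 0.0196]
ee_rot: [0.001, 0.694, 0.72, 0.001]
contact_force: [0.8, 0.5, -0.2]
width: 0.0509
gripper_force: 42.2
```

```bash
python3 - <<'E'
from h import *
s,p,th=cur();print(p,np.degrees(th),s['width'],s['contact_force'],tray((0,-.075)))
E
```

```text
[ 0.6726 -0.0021  0.0196] 92.08149466547407 0.050917497121149666 [ 0.7701  0.5319 -0.2364] [ 0.6712 -0.0022]
```

Call:
carry_out(delta_pos=[[0, 0, 0.006], [0, 0, 0.006], [0, 0, 0.006], [0, 0, 0.006], [0, 0, 0.006], [0, 0, 0.006], [0, 0, -0.1], [0, 0, -0.2], [0, 0, -0.3], [0, 0, -0.35], [0, 0, -0.35]], turn=[[0, 0, 0], [0, 0, 0], [0, 0, 0], [0, 0, 0], [0, 0, 0], [0, 0, 0], [0, 0, 0], [0, 0, 0], [0, 0, 0], [0, 0, 0], [0, 0, 0]], claw=[1, 1, -1, -1, -1, -1, -1, -1, -1, -1, -1])

```text
clock: 28.35
position: [0.6737, -0.0017, 0.1623]
ee_rot: [0.003, 0.694, 0.72, 0.003]
contact_force: [0.0, -0.7, -0.2]
width: 0.0855
gripper_force: 0.0
```

```bash
python3 - <<'E'
from h import *
s,p,th=cur();print(p,np.degrees(th),s['width'])
d=snap('wrist','w6.png'); W=world(d)
for b in (.025,-.025,-.075):
    q=tray((0,b))
    m=(W[...,2]>.033)&(W[...,2]<.06)&(abs(W[...,0]-q[0])<.05)&(abs(W[...,1]-q[1])<.024)
    print(m.sum(),np.median(W[m][:,2]),cv2.minAreaRect((W[m][:,:2]*1000).astype(np.float32)),q)
# bar push start: leading side (tray +y side of open bar)
t=np.array([-.19,.125+.05]); w=tray(t); print(w); plan((*w,.16,92.1),(*w,.045,92.1))
d=snap('top','t3.png'); W=world(d)
m=(W[...,2]>.050)&(W[...,2]<.070)&(W[...,0]<.65)&(W[...,0]>.38)&(W[...,1]>.12)&(W[...,1]<.25)
P=W[m]; k=np.polyfit(P[:,0],P[:,1],1);print('bar',m.sum(),k, P[:,0].min(),np.polyval(k,[.42,.47]))
E
```

```text
[ 0.6737 -0.0017  0.1623] 92.12227432446961 0.08551194845257679
3927 0.04196461562576226 ((671.0642700195312, 101.37903594970703), (52.04582214355469, 35.786773681640625), 2.302999496459961) [0.6675 0.0977]
3263 0.0419379520652049 ((671.619140625, 46.94380187988281), (51.99888610839844, 36.05469512939453), 2.0182580947875977) [0.6693 0.0477]
2888 0.04191246030520232 ((673.0728759765625, -1.4085750579833984), (52.052650451660156, 36.60026550292969), 2.349302053451538) [ 0.6712 -0.0022]
[0.4721 0.2406]
pos [0.6233, -0.4776, -0.003] turn [0.007, 0.001, 0.001]
pos [0.6235, -0.4787, 0.2845] turn [0.007, 0.001, 0.001]
bar 347 [0.0152 0.187 ] 0.41321984857007005 [0.1934 0.1942]
```

View pics/t3.png

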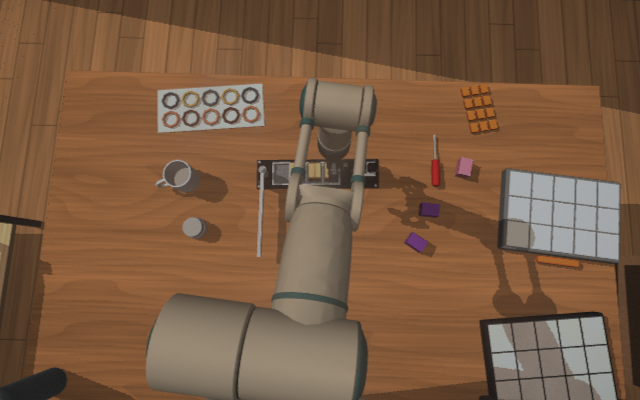

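All three boxes are seated (tops at 42 mm, within 4 mm of bay centre) and no other cream box is on the table. In the top picture the open bar lies at columns 258–265, rows 170–255. Next: go round to its +y side.

Call:
carry_out(delta_pos=[[0.08, -0.06, 0], [0.16, -0.12, 0], [0.25, -0.19, 0], [0.34, -0.26, 0], [0.43, -0.33, 0], [0.52, -0.4, 0], [0.6, -0.46, 0], [0.623, -0.478, 0.05], [0.623, -0.478, 0.15], [0.623, -0.478, 0.25], [0.623, -0.478, 0.27], [0.623, -0.478, 0.27]], turn=[[0, 0, 0], [0, 0, 0], [0, 0, 0], [0, 0, 0], [0, 0, 0], [0, 0, 0], [0, 0, 0], [0, 0, 0], [0, 0, 0], [0, 0, 0], [0, 0, 0], [0, 0, 0]], claw=[1, 1, 1, 1, 1, 1, 1, 1, 1, 1, 1, 1])

```text
clock: 29.65
position: [0.469, 0.2398, 0.0476]
ee_rot: [-0.001, 0.694, 0.72, -0.003]
contact_force: [-0.3, 1.4, -0.1]
width: 0.0003
gripper_force: 0.0
```

```bash
python3 - <<'E'
from h import *
s,p,th=cur();print(p,np.degrees(th),s['contact_force'],s['width'])
for a in np.linspace(1.6,-.02,20):
    off=.020
    u=np.array([-np.sin(a),-np.cos(a)]);v=np.array([-np.cos(a),np.sin(a)])
    t=np.array([0,.125])+.2*u+off*v
    print(round(a,2),end=' ');w=tray(t);plan((w[0],w[1],.052,92))
E
```

```text
[0.469  0.2398 0.0476] 92.11188443515674 [-0.2887  1.4124 -0.1373] 0.0002953895230815452
1.6 pos [-0.0587, -0.0158, -0.0109] turn [-0.011, 0.004, 0.004]
1.51 pos [-0.1013, -0.0195, -0.0108] turn [-0.011, 0.004, 0.004]
1.43 pos [-0.1442, -0.0195, -0.0107] turn [-0.011, 0.004, 0.004]
1.34 pos [-0.1869, -0.0159, -0.0106] turn [-0.011, 0.004, 0.004]
1.26 pos [-0.2291, -0.0087, -0.0106] turn [-0.011, 0.004, 0.004]
1.17 pos [-0.2705, 0.0022, -0.0106] turn [-0.011, 0.004, 0.004]
1.09 pos [-0.3109, 0.0164, -0.0106] turn [-0.011, 0.004, 0.004]
1.0 pos [-0.3499, 0.0341, -0.0106] turn [-0.011, 0.004, 0.004]
0.92 pos [-0.3873, 0.0551, -0.0106] turn [-0.011, 0.004, 0.004]
0.83 pos [-0.4227, 0.0791, -0.0107] turn [-0.011, 0.004, 0.004]
0.75 pos [-0.456, 0.1061, -0.0108] turn [-0.011, 0.004, 0.004]
0.66 pos [-0.4868, 0.1358, -0.0109] turn [-0.011, 0.004, 0.004]
0.58 pos [-0.5151, 0.168, -0.0111] turn [-0.011, 0.004, 0.004]
0.49 pos [-0.5404, 0.2025, -0.0112] turn [-0.011, 0.004, 0.004]
0.41 pos [-0.5627, 0.2391, -0.0114] turn [-0.011, 0.004, 0.004]
0.32 pos [-0.5819, 0.2774, -0.0116] turn [-0.011, 0.004, 0.004]
0.24 pos [-0.5977, 0.3172, -0.0118] turn [-0.011, 0.004, 0.004]
0.15 pos [-0.6101, 0.3582, -0.012] turn [-0.011, 0.004, 0.004]
0.07 pos [-0.6189, 0.4001, -0.0123] turn [-0.011, 0.004, 0.004]
-0.02 pos [-0.6241, 0.4426, -0.0125] turn [-0.011, 0.004, 0.004]
```

Call:
carry_out(delta_pos=[[-0.04, -0.01, -0.011], [-0.08, -0.018, -0.011], [-0.12, -0.02, -0.011], [-0.165, -0.018, -0.011], [-0.208, -0.012, -0.011], [-0.25, -0.003, -0.011], [-0.29, 0.009, -0.011], [-0.33, 0.025, -0.011], [-0.368, 0.044, -0.011], [-0.405, 0.067, -0.011], [-0.423, 0.079, -0.011]], turn=[[0, 0, 0], [0, 0, 0], [0, 0, 0], [0, 0, 0], [0, 0, 0], [0, 0, 0], [0, 0, 0], [0, 0, 0], [0, 0, 0], [0, 0, 0], [0, 0, 0]], claw=[1, 1, 1, 1, 1, 1, 1, 1, 1, 1, 1])

```text
clock: 30.75
position: [0.5104, 0.0707, 0.0557]
ee_rot: [0.001, 0.695, 0.719, 0.001]
contact_force: [-0.5, 2.0, 2.2]
width: -0.0001
gripper_force: 1.2
```

Call:
carry_out(delta_pos=[[-0.033, 0.027, 0], [-0.064, 0.057, 0], [-0.092, 0.089, 0], [-0.118, 0.123, 0], [-0.14, 0.16, 0], [-0.159, 0.198, 0], [-0.175, 0.238, 0], [-0.187, 0.279, 0], [-0.196, 0.321, 0], [-0.196, 0.321, 0], [-0.196, 0.321, 0]], turn=[[0, 0, 0], [0, 0, 0], [0, 0, 0], [0, 0, 0], [0, 0, 0], [0, 0, 0], [0, 0, 0], [0, 0, 0], [0, 0, 0], [0, 0, 0], [0, 0, 0]], claw=[1, 1, 1, 1, 1, 1, 1, 1, 1, 1, 1])

```text
clock: 31.85
position: [0.6439, -0.0015, 0.056]
ee_rot: [0.002, 0.694, 0.72, 0.002]
contact_force: [1.7, 1.7, 7.8]
width: -0.0
gripper_force: 4.3
```

```bash
python3 - <<'E'
from h import *
s,p,th=cur();print(p,np.degrees(th),s['contact_force'])
plan((*tray((-.020,-.075)),.052,92),(*tray((-.016,-.075)),.052,92))
E
```

```text
[ 0.6439 -0.0015  0.056 ] 92.12885620727056 [1.6884 1.7457 7.8285]
pos [-0.0043, 0.0181, 0.0102] turn [0.012, 0.001, 0.004]
pos [-0.0043, 0.0281, 0.0102] turn [0.012, 0.001, 0.004]
```

Call:
carry_out(delta_pos=[[0, 0.01, 0], [0, 0.02, 0], [0, 0.03, 0], [0, 0.038, 0], [0, 0.038, 0], [0, 0.038, 0]], turn=[[0, 0, 0], [0, 0, 0], [0, 0, 0], [0, 0, 0], [0, 0, 0], [0, 0, 0]], claw=[1, 1, 1, 1, 1, 1])

```text
clock: 32.45
position: [0.6549, -0.0016, 0.056]
ee_rot: [-0.0, 0.694, 0.72, -0.001]
contact_force: [-5.6, 0.1, 12.8]
width: 0.0002
gripper_force: 6.4
```

```bash
python3 - <<'E'
from h import *
s,p,th=cur();print(p,np.degrees(th),s['contact_force'],'bar edge x',p[0])
d=snap('wrist','w7.png'); W=world(d)
E
```

```text
[ 0.6549 -0.0016  0.056 ] 92.16640684075014 [-5.6057  0.1153 12.844 ] bar edge x 0.6549024484203495
```

View pics/w7.png

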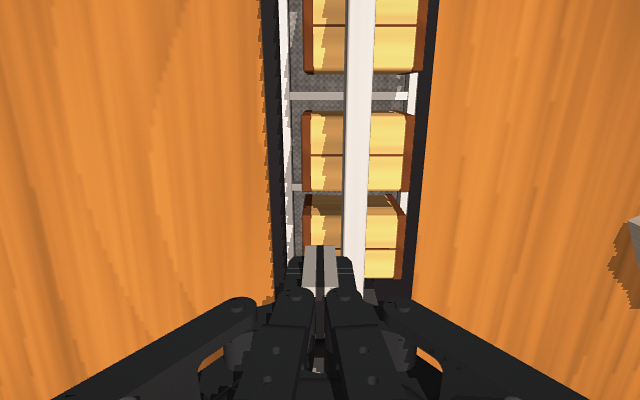

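The bar lies over the boxes with the fingers against its -x side. The z-force suggests something is resting on the bar, so I'll lift off and measure its angle.

Call:
carry_out(delta_pos=[[0, 0, -0.05], [-0.05, -0.05, -0.12], [-0.1, -0.1, -0.24], [-0.15, -0.1, -0.34], [-0.15, -0.1, -0.34], [-0.15, -0.1, -0.34]], turn=[[0, 0, 0], [0, 0, 0], [0, 0, 0], [0, 0, 0], [0, 0, 0], [0, 0, 0]], claw=[1, 1, 1, 1, 1, 1])

```text
clock: 33.1
position: [0.6183, -0.0635, 0.1912]
ee_rot: [0.001, 0.694, 0.72, 0.0]
contact_force: [0.3, 0.8, -0.8]
width: 0.0001
gripper_force: 0.0
```

```bash
python3 - <<'E'
from h import *
s,p,th=cur();print(p,np.degrees(th),s['contact_force'])
d=snap('wrist'); W=world(d); t=np.load('tray.npy'); c,sn=np.cos(t[2]),np.sin(t[2])
m=(W[...,2]>.057)&(W[...,2]<.070)&(abs(W[...,0]-.667)<.03)&(W[...,1]>-.03)&(W[...,1]<.17)
Q=W[m][:,:2]-t[:2]; X=c*Q[:,0]+sn*Q[:,1]; Y=-sn*Q[:,0]+c*Q[:,1]
for y0 in np.arange(-.1,.1,.025):
    k=abs(Y-y0)<.004
    if k.sum()>5: print(round(y0,3),k.sum(),X[k].min()*1000,X[k].max()*1000)
k=np.polyfit(Y,X,1); print('angle',-k[0]*-1,k)
r=manip.place_of('wrist','catch_grip'); print(r[:1])
m=(W[...,2]>.088)&(W[...,2]<.103)&(np.hypot(W[...,0]-.675,W[...,1]+.118)<.03)
R=cv2.minAreaRect((W[m][:,:2]*1000).astype(np.float32)); print(m.sum(),R)
g=np.array(R[0])/1000 if m.sum()>50 else np.array([.676,-.117])
plan((g[0]-.001,g[1],.16,92.1),(g[0]-.001,g[1],.072,92.1))
E
```

```text
[ 0.6183 -0.0635  0.1912] 92.04579336161228 [ 0.2712  0.8251 -0.7918]
-0.1 111 -5.08780577850262 5.283405230306
-0.075 156 -5.114464992719725 4.942199486001333
-0.05 174 -5.110047420209745 4.926300947053409
-0.025 185 -5.260519104864503 4.976848579373342
-0.0 139 -5.199528528351554 4.81911106248067
angle -0.0009396918092569991 [-0.0009 -0.0006]
[{'point': [0.6777, -0.1167, 0.0947], 'score': 0.62}]
859 ((675.441162109375, -116.78468322753906), (22.117355346679688, 24.279891967773438), 2.191939115524292)
pos [-0.1421, 0.1393, 0.0709] turn [-0.006, -0.001, 0.0]
pos [-0.1422, 0.14, 0.2909] turn [-0.006, -0.001, 0.0]
```

Bar shut (angle within 0.001 rad). Now the catch.

Call:
carry_out(delta_pos=[[-0.07, 0.07, 0], [-0.142, 0.138, 0], [-0.142, 0.138, 0], [-0.142, 0.138, 0.06], [-0.142, 0.138, 0.15], [-0.142, 0.138, 0.23], [-0.142, 0.138, 0.29], [-0.142, 0.138, 0.29], [-0.142, 0.138, 0.29]], turn=[[0, 0, 0], [0, 0, 0], [0, 0, 0], [0, 0, 0], [0, 0, 0], [0, 0, 0], [0, 0, 0], [0, 0, 0], [0, 0, 0]], claw=[-1, -1, -1, -1, -1, -1, -1, -1, -1])

```text
clock: 34.1
position: [0.674, -0.1158, 0.073]
ee_rot: [-0.001, 0.694, 0.72, -0.001]
contact_force: [0.3, -0.7, -0.2]
width: 0.0857
gripper_force: 0.0
```

Call:
carry_out(delta_pos=[[0, 0, 0], [0, 0, 0], [0, 0, 0], [0, 0, 0], [0, 0, 0], [0, 0, 0], [0.03, 0, 0], [0.06, 0, 0], [0.09, 0, 0], [0.108, 0, 0], [0.112, 0, 0], [0.112, 0, 0]], turn=[[0, 0, 0], [0, 0, 0], [0, 0, 0], [0, 0, 0], [0, 0, 0], [0, 0, 0], [0, 0, 0], [0, 0, 0], [0, 0, 0], [0, 0, 0], [0, 0, 0], [0, 0, 0]], claw=[1, 1, 1, 1, 1, 1, 1, 1, 1, 1, 1, 1], force=40)

```text
clock: 35.3
position: [0.673, -0.0765, 0.0753]
ee_rot: [0.003, 0.693, 0.721, -0.003]
contact_force: [-3.5, -10.3, 5.0]
width: 0.0212
gripper_force: 41.6
```

Call:
carry_out(delta_pos=[[0, 0, 0], [0, 0, 0], [0, 0, 0], [0, 0, 0], [0, 0, 0], [0, 0, -0.1], [0, 0, -0.2], [-0.1, 0, -0.3], [-0.2, 0, -0.35], [-0.2, 0, -0.35], [-0.2, 0, -0.35]], turn=[[0, 0, 0], [0, 0, 0], [0, 0, 0], [0, 0, 0], [0, 0, 0], [0, 0, 0], [0, 0, 0], [0, 0, 0], [0, 0, 0], [0, 0, 0], [0, 0, 0]], claw=[-1, -1, -1, -1, -1, -1, -1, -1, -1, -1, -1])

```text
clock: 36.4
position: [0.6763, -0.1527, 0.2149]
ee_rot: [0.0, 0.695, 0.719, 0.0]
contact_force: [-1.1, 0.4, 0.0]
width: 0.0855
gripper_force: 0.0
```

```bash
python3 - <<'E'
from h import *
s,p,th=cur();print(p,s['contact_force'],s['width'])
d=snap('wrist','w8.png'); W=world(d); t=np.load('tray.npy'); c,sn=np.cos(t[2]),np.sin(t[2])
Q=W[...,:2]-t[:2]; X=c*Q[...,0]+sn*Q[...,1]; Y=-sn*Q[...,0]+c*Q[...,1]; Z=W[...,2]
m=(Z>.057)&(Z<.070)&(abs(X)<.03)&(Y>-.1)&(Y<.1); print('bar',np.polyfit(Y[m],X[m],1))
m=(Z>.088)&(Z<.103)&(abs(X)<.03)&(abs(Y+.15)<.03); print('grip',m.sum(),Y[m].min(),Y[m].max())
for b in (.025,-.025,-.075):
    m=(Z>.036)&(Z<.046)&(abs(X)<.04)&(abs(Y-b)<.024); print(b,m.sum(),X[m].min(),X[m].max(),Y[m].min(),Y[m].max(),np.median(Z[m]))
E
```

```text
[ 0.6763 -0.1527  0.2149] [-1.0893  0.3951  0.036 ] 0.08547350070185016
bar [0.5457 0.0487]
grip 990 -0.1620679399266536 -0.1387003526554979Traceback (most recent call last):
  File "<stdin>", line 8, in <module>
    return umr_minimum(a, axis, None, out, keepdims, initial, where)
ValueError: zero-size array to reduction operation minimum which has no identity
```

View pics/w8.png

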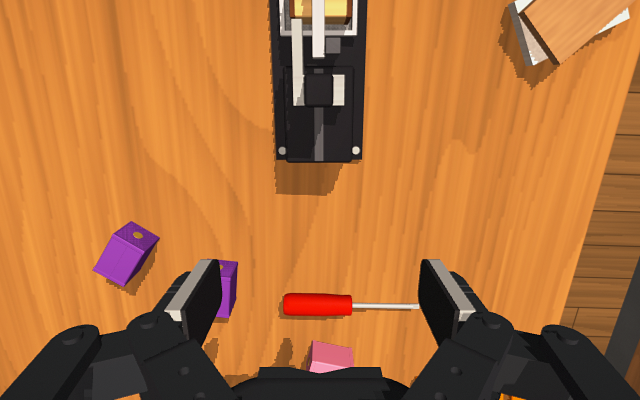

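The picture shows the tongue (298,60) beside the shut bar (318,25) and the grip home at (319,90), tray y −150 mm. The screwdriver is undisturbed and the gripper is clear.

```bash
python3 -c "
from rig import manip
print(manip.sign_off())"
```

```text
the job is handed in; nothing more can be done
None
```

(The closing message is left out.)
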